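# Close the blue nesting canister over the small caddy

## Robot

A 6-joint arm with a two-finger parallel gripper is mounted at the origin on a cart in front of the work surface, level with it; the furniture and walls round the work are solid. World frame = base frame: x ahead of the robot, y to its left, z up, the work surface at z = 0. Lengths are in m, angles in rad, forces in N, time in s.
With the tool pointing down it reaches from about 0.3 to 0.875 m from the base axis. Payload 6.4 kg.
Tool frame: the origin (TCP) lies at the very end of the fingers, on their centre line; the grasp point (between the pads) lies 19 mm behind it; z points along the fingers, y is the line along which they close (so a half turn about z gives the same grasp; the last joint's range is limited). The gripper opens to 88 mm and grips with 3 to 60 N. Pads are 18 mm wide; open, the fingers measure 123 mm over their backs; the gripper's body (75 mm by 187 mm) begins 45 mm behind the grasp point.
Start: joints at [-1.486, 0.181, 1.607, -0, 1.354, -0.206], TCP at [0.165, -0.551, 0.239] pointing down, gripper open.
Joint ranges: [-2.99, 2.99], [-0.89, 2.07], [0.3, 2.58], [-1.14, 4.28], [0, 2.63], [-3.12, 3.12]. Speed limits (rad/s): [2.57, 2.57, 3.01, 3.14, 3.14, 3.14].

## Interface

Orientations are given as a 3x3 rotation matrix whose columns are the frame's x, y, z axes.
In Python, from cell import telemetry, cams, bot gives the robot as it stands.
- The arm moves only by the tool arm_command, never from a script. Its argument "commands" is a list of rows, each an object with "turn": the turn, a rotation vector about the tool's x, y, z in rad, a list of three; "xyz": the shift along the tool's x, y, z in m, a list of three; "fingers": the closure in counts, from 0 (fully open) to 255 (shut). A call has 1 to 12 rows; each row is the pose to reach, as a shift and turn from the pose commanded when the call began, along the tool's axes at that moment; what a row does not reach only later rows make up. A row lasts 1/10 s, in which the tool goes at most 50 mm and 8.59 degrees, less where a joint would pass 70% of its speed; a pose out of reach is approached as far as the arm can. A call with a gripper value outside its range is refused whole. The fingers move at their own pace and stop on an object; "force" is the grip in N (left out, the last holds). Time passes only in rows, so rows that repeat a pose let the fingers close. It gives the time, the measured TCP pose, the force, the opening and the grip force at its end, in the units of the state.
- telemetry.sense(): the state, without advancing time (a new reading comes with each control period).
- cams.grab_frame(name): name is "scene" or "top" or "wrist"; returns the picture (400x640x3 uint8, red, green, blue); there is no depth.
- cams.camera_info(name): a dict with "fx", "fy", "cx", "cy" (pixels), "R" (3x3) and "t" (3): a world point X has camera coordinates R X + t; the wrist camera has in their place "tool_from_camera" (4x4, takes a point from camera to tool coordinates, whose origin is the TCP and whose axes are the flange's). Camera axes: x right, y down, z forward; pixel columns grow to the right and rows downward; lengths in m; the calibration is good to about 2 mm. A picture is of the moment at which its call begins: read the wrist's pose just before it. camera_info takes no time and is no camera call.
- bot.hand_in(): hands the job in; it is judged then, once.
The state is a dict: "time_s": time; "joint_positions": joint angles; "joint_vel": joint speeds; "tau": joint torques, N m; "tcp_pos": TCP position; "orientation": TCP orientation; "ft_force": force on the tool from outside, world axes, zero at the start; "wrist_torque": the same for the moment, N m; "width": opening from 0.0 (shut) to 1.0 (fully open); "gripper_force": force on a finger pad.
Only numpy, scipy, OpenCV 4.12 (cv2) and the standard library are available. Lean on these libraries where they do the work, as an engineer would, in place of code of your own. Each camera call takes 0.05 s, during which the arm holds its last target. There are 200 camera calls.

## Task

The small white caddy stands in the lower half of the blue canister. Lower the matching blue upper half over it, wooden bar in line with the two rim notches, until it is seated, then turn it clockwise (from above) until the bar points along the two ears. Let go, leaving the caddy upright inside and the green upper half where it is.

Things in the scene. Friction and masses are not known exactly. Their poses are not given: they have to be found in the camera images.
- lower: Fixed open blue bowl, 114 mm wide, 46 high, standing on the worktop. Origin: centre of underside; z up. Blue loop ears on its +x and -x sides, out to 75 mm. The cream rim ledge (hole 87 mm wide, 8 thick) has 2 notches 60 deg wide, 106 mm across, middles at +60 and +240 deg counter-clockwise from +x seen from above. Lugs dropped in at a notch turn below the ledge 70 deg clockwise to a stop.
- upper_center (a point): Blue hollow shell, 102 mm wide, 85 high, 0.22 kg; point on its axis 42.5 above its foot, z up. On its flat top (10.5 above point) a wooden grip bar along its x: 56 long, 14 thick (y), 32 high. Flange 24.5 below point; under it a skirt 71 wide (65 inside) with lugs on +x and -x, out to 46 mm, 16 deg wide, 6 high at the foot. Seated: flange on rim, point 70.5 above bowl's underside; 7 mm play.
- caddy_center (a point): Small loose white caddy with wooden lid, 50 mm wide, 61 high, standing upright in a low seat ring in the middle of the blue bowl, its foot 8 mm above the bowl's underside. Point: its centre, half-way up; z up.
- other_center (a point): Green upper half of another set, 84 mm wide, 62 high, with a low wooden bar (9 mm high) on top: wrong part, leave it alone. Point on its axis, 31 mm above its foot. The blue and the green half stand on the glass hob (4 mm above the worktop), in either order; cabinets and a microwave hang 0.52 m above the worktop behind.
There are look-alikes about, which are no part of the job. There is more than one size of the part that bears caddy_center; the job needs the smallest.

How it is judged:
By the outcome, as a careful person would: the job done as asked, in the order asked, and still so for the second after the job is handed in, with the robot touching nothing.
It also fails if it takes over 38 s, if anything falls off the work surface, if the arm or the gripper's body presses on something with over 40 N, if the wrist force passes 120 N, or if a joint passes its speed limit or range.

## Working session

There is one attempt and no reset: what is moved stays moved. The work goes in short steps, Python scripts to look and compute and a tool call to move; the robot and the scene stay as the last step left them, time stands still between calls to the robot, and variables do not carry over. Pictures are saved under pics/ and viewed, at most 10 in all, crops included, and the job is handed in when it is done.

Besides the shell and the picture viewer there is one more tool, called as a command line: name --argument value ..., lists and objects as JSON in quotes. arm_command: Moves the arm, as the interface text tells. Its arguments: {"type":"object","properties":{"commands":{"type":"array"},"force":{"type":"number"}},"required":["commands"]}

```bash
mkdir -p pics; python3 - <<'E'
from cell import telemetry,cams
import cv2,numpy as np
for n in("scene","top"):
    im=cams.grab_frame(n);cv2.imwrite(f"pics/{n}0.png",im[:,:,::-1])
    i=cams.camera_info(n);print(n,{k:np.round(v,4).tolist() for k,v in i.items()})
print({k:np.round(v,4).tolist() for k,v in cams.camera_info("wrist").items()})
print(telemetry.sense())
E
```

```text
scene {'fx': 405.4087, 'fy': 405.4087, 'cx': 316.2664, 'cy': 201.0677, 'R': [[0.7098, -0.7043, -0.0108], [-0.321, -0.3099, -0.895], [0.627, 0.6387, -0.446]], 't': [-0.2738, 0.2138, 0.844]}
top {'fx': 446.8152, 'fy': 446.8152, 'cx': 322.7105, 'cy': 191.2111, 'R': [[-0.0258, -0.9996, -0.0132], [-0.991, 0.0273, -0.1313], [0.1316, 0.0097, -0.9912]], 't': [0.0268, 0.4255, 1.2939]}
{'fx': 321.1004, 'fy': 321.1004, 'cx': 318.8958, 'cy': 198.1062, 'tool_from_camera': [[-0.0002, -0.9502, -0.3117, 0.0818], [1.0, -0.0004, 0.0006, 0.0003], [-0.0007, -0.3117, 0.9502, -0.1464], [0.0, 0.0, 0.0, 1.0]]}
{'time_s': 0.1, 'joint_positions': array([-1.48633628e+00,  1.81505555e-01,  1.60785682e+00, -2.65504418e-05,
        1.35379141e+00, -2.06263340e-01]), 'joint_vel': array([-0.00029553, -0.00160288, -0.00155548,  0.00092185, -0.00080868,
        0.00082657]), 'tau': array([ 7.48396615e-04, -4.34815049e+01, -3.42695582e+01,  7.03537487e-02,
        3.40220332e-02, -4.93325001e-05]), 'tcp_pos': array([ 0.16481037, -0.55039285,  0.23790314]), 'orientation': array([[ 9.58035150e-01,  2.86650706e-01, -1.57532056e-04],
       [ 2.86650598e-01, -9.58033936e-01,  1.55338175e-03],
       [ 2.94356919e-04, -1.53335097e-03, -9.99998781e-01]]), 'ft_force': array([-0.29403885,  0.13416847, -0.3794851 ]), 'wrist_torque': array([ 0.0098966 ,  0.05381225, -0.01218653]), 'gripper_force': 0.0, 'width': 1.0018118013636366}
```

View pics/scene0.png

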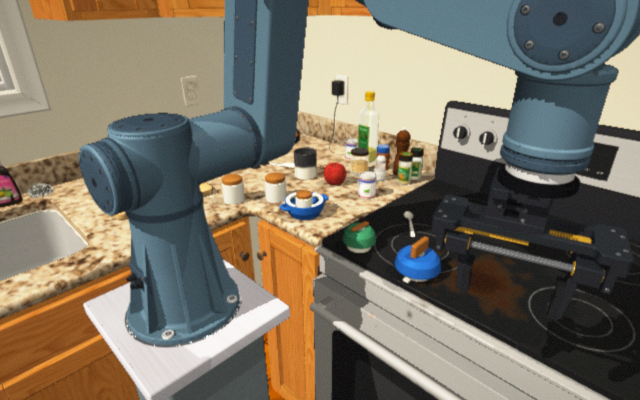

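View pics/top0.png

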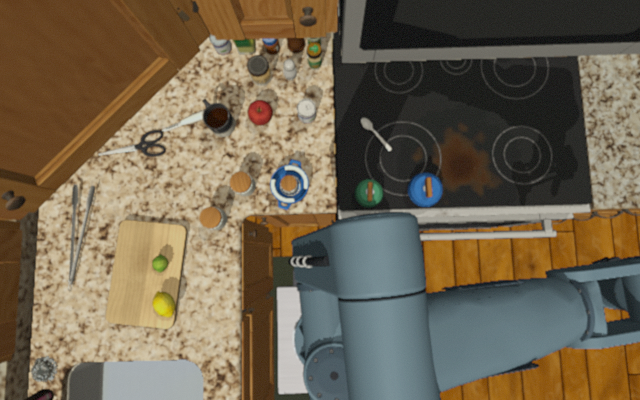

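The scene picture shows the blue bowl with the caddy at (303,203), the blue upper half at (418,262) and the green one at (359,237). In the top view these are at (290,185), (425,190) and (369,192). I'll refine from colour masks.

```bash
cat > h.py <<'E'
import numpy as np,cv2
from cell import telemetry,cams
def world_cam(n,st=None):
    i=cams.camera_info(n);K=np.array([[i['fx'],0,i['cx']],[0,i['fy'],i['cy']],[0,0,1]])
    if n!='wrist': return K,np.array(i['R']),np.array(i['t'])
    T=np.array(i['tool_from_camera']);Rw=st['orientation']@T[:3,:3];tw=st['orientation']@T[:3,3]+st['tcp_pos']
    return K,Rw.T,-Rw.T@tw
def onplane(n,uv,z,st=None):
    K,R,t=world_cam(n,st);C=-R.T@t
    d=(R.T@np.linalg.inv(K)@np.c_[np.atleast_2d(uv),np.ones(len(np.atleast_2d(uv)))].T).T
    return C+d*((z-C[2])/d[:,2])[:,None]
def proj(n,X,st=None):
    K,R,t=world_cam(n,st);p=(K@(R@np.atleast_2d(X).T+t[:,None])).T
    return p[:,:2]/p[:,2:]
def snap(name,cam='wrist'):
    st=telemetry.sense();im=cams.grab_frame(cam);cv2.imwrite(f"pics/{name}.png",im[:,:,::-1]);np.save(f"pics/{name}.npy",st,allow_pickle=True)
    return im,st
E
python3 - <<'E'
from h import *
for uv,z in(((290,185),.07),((425,190),.05),((427,186),.13),((369,192),.04)): print(uv,onplane('top',uv,z).round(3))
im=cv2.imread('pics/top0.png')[140:230,255:455];cv2.imwrite('pics/c1.png',cv2.resize(im,None,fx=4,fy=4,interpolation=cv2.INTER_CUBIC))
E
```

```text
(290, 185) [[0.441 0.109 0.07 ]]
(425, 190) [[ 0.419 -0.282  0.05 ]]
(427, 186) [[ 0.419 -0.27   0.13 ]]
(369, 192) [[ 0.418 -0.12   0.04 ]]
```

View pics/c1.png

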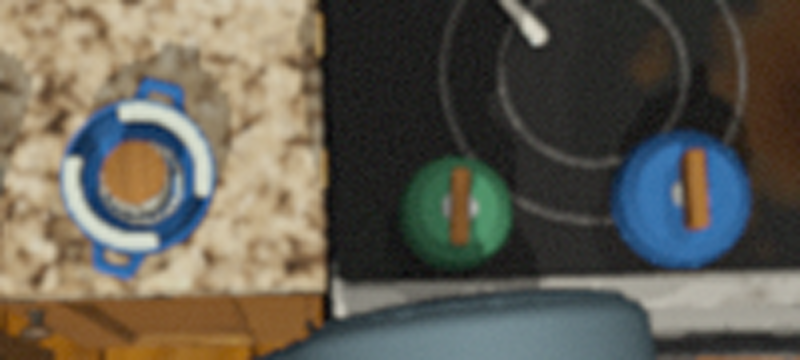

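The crop shows the bowl centre at about (138,180). Its ears are at (160,95) and (118,262), and the gaps between the cream arcs are at upper-left and lower-right. The blue bar is near (695,190) and points almost along world x. I'll take closer looks with the wrist camera.

arm_command --commands '[{"xyz": [0.323,-0.19,-0.03],"turn": [0,0,0.3],"fingers": 0},{"xyz": [0.323,-0.19,-0.03],"turn": [0,0,0.3],"fingers": 0},{"xyz": [0.323,-0.19,-0.03],"turn": [0,0,0.3],"fingers": 0},{"xyz": [0.323,-0.19,-0.03],"turn": [0,0,0.3],"fingers": 0},{"xyz": [0.323,-0.19,-0.03],"turn": [0,0,0.3],"fingers": 0},{"xyz": [0.323,-0.19,-0.03],"turn": [0,0,0.3],"fingers": 0},{"xyz": [0.323,-0.19,-0.03],"turn": [0,0,0.3],"fingers": 0},{"xyz": [0.323,-0.19,-0.03],"turn": [0,0,0.3],"fingers": 0},{"xyz": [0.323,-0.19,-0.03],"turn": [0,0,0.3],"fingers": 0},{"xyz": [0.323,-0.19,-0.03],"turn": [0,0,0.3],"fingers": 0},{"xyz": [0.323,-0.19,-0.03],"turn": [0,0,0.3],"fingers": 0},{"xyz": [0.323,-0.19,-0.03],"turn": [0,0,0.3],"fingers": 0}]'

```text
time_s: 1.3
tcp_pos: [0.419, -0.2772, 0.2684]
orientation: [[1.0, -0.011, -0.001], [-0.011, -1.0, 0.0], [-0.001, -0.0, -1.0]]
ft_force: [-0.2, -0.7, 0.2]
width: 0.995
gripper_force: 0.0
```

```bash
python3 - <<'E'
from h import *
im,st=snap('w1');print(st['tcp_pos'],st['orientation'].round(3),st['time_s'],st['joint_positions'].round(2))
E
```

```text
[ 0.41901823 -0.27715796  0.26841298] [[ 1.    -0.011 -0.001]
 [-0.011 -1.     0.   ]
 [-0.001 -0.    -1.   ]] 1.3 [-0.82 -0.01  1.75 -0.    1.4   0.76]
```

View pics/w1.png

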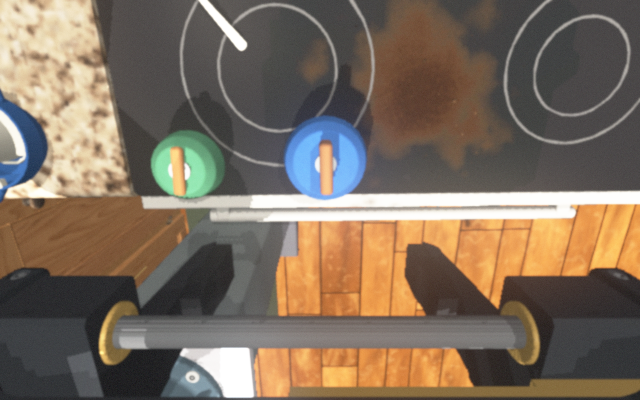

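The wrist view shows the blue half's outline centred at (326,158), with its bar running from (326,140) to (325,195). The green half is at (187,164). Next I'll fit a model for the blue pose.

```bash
cat > fit.py <<'E'
from h import *
from scipy.optimize import minimize
S=4
def hull(n,X,st,off):
    p=(proj(n,X,st)-off+.5)*S
    return cv2.convexHull(p.astype(np.float32)).astype(int)
def circ(r,z): a=np.linspace(0,2*np.pi,60);return np.c_[r*np.cos(a),r*np.sin(a),0*a+z]
BAR=np.array([[x,y,z] for x in(-.028,.028) for y in(-.007,.007) for z in(.0105,.0425)])
def place(P,x,y,yaw,z): c,s=np.cos(yaw),np.sin(yaw);return P@np.array([[c,s,0],[-s,c,0],[0,0,1]])+[x,y,z]
def masks(im,box):
    u0,v0,u1,v1=box;hsv=cv2.cvtColor(np.ascontiguousarray(im[v0:v1,u0:u1]),cv2.COLOR_RGB2HSV)
    H,s,v=cv2.split(hsv)
    b=((H>95)&(H<125)&(s>110)&(v>50)).astype(np.uint8); w=((H<20)&(s>90)&(v>60)).astype(np.uint8)
    return b,w
def fitbar(n,im,st,box,z,x0):
    b,w=masks(im,box);off=np.array(box[:2])
    k,l,stt,_=cv2.connectedComponentsWithStats(w);
    w=(l==1+np.argmax(stt[1:,4])).astype(np.float32)
    W=cv2.resize(w,None,fx=S,fy=S,interpolation=cv2.INTER_LINEAR)
    def cost(p):
        m=np.zeros(W.shape,np.float32);cv2.fillConvexPoly(m,hull(n,place(BAR,*p,z),st,off),1);m=cv2.GaussianBlur(m,(0,0),S*.6)
        return ((m-W)**2).mean()
    r=minimize(cost,x0,method='Nelder-Mead',options=dict(initial_simplex=np.array(x0)+np.array([[0,0,0],[.01,0,0],[0,.01,0],[0,0,.2]]),xatol=1e-5,fatol=1e-9))
    return r.x,r.fun/W.mean(),b,w
E
python3 - <<'E'
from fit import *
im=cv2.imread('pics/w1.png')[:,:,::-1];st=np.load('pics/w1.npy',allow_pickle=True).item()
box=(270,100,380,199)
p,c,b,w=fitbar('wrist',im,st,box,.0465,[.42,-.28,0]);print('bar',p,c)
# flange: min-enclosing circle of blue
pts=np.argwhere(b)[:,::-1]+np.array(box[:2]);(cc,r)=cv2.minEnclosingCircle(pts.astype(np.float32));print(cc,r,onplane('wrist',[cc],.022,st),onplane('wrist',[cc],.03,st))
o=im[100:200,270:380].copy()
ph=hull('wrist',place(BAR,*p,.0465),st,np.array(box[:2]));o=cv2.resize(o,None,fx=4,fy=4);cv2.polylines(o,[ph],True,(0,255,0));
fl=hull('wrist',place(circ(.051,-.0245),*p,.0465),st,np.array(box[:2]));cv2.polylines(o,[fl],True,(255,255,0));cv2.imwrite('pics/f1.png',o[:,:,::-1])
E
```

```text
bar [ 0.41991288 -0.28479378  0.01610591] 0.25997263950336147
(324.799560546875, 157.1777801513672) 42.17836380004883 [[ 0.42506792 -0.28474331  0.022     ]] [[ 0.4266126  -0.28460971  0.03      ]]
```

View pics/f1.png

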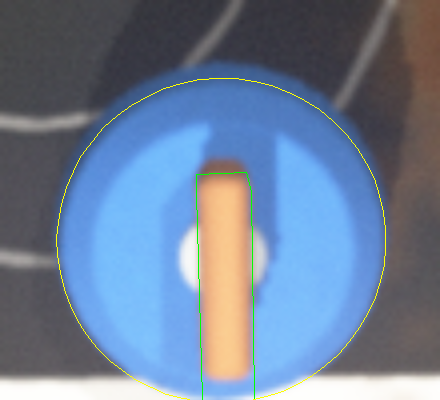

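The fitted flange outline sits about 3 px low and the bar's dark end was missed, so x is about 0.425. I'll refit with a better mask, and look at the bowl now.

arm_command --commands '[{"xyz": [0.007,-0.387,0],"turn": [0,0,0],"fingers": 0},{"xyz": [0.007,-0.387,0],"turn": [0,0,0],"fingers": 0},{"xyz": [0.007,-0.387,0],"turn": [0,0,0],"fingers": 0},{"xyz": [0.007,-0.387,0],"turn": [0,0,0],"fingers": 0},{"xyz": [0.007,-0.387,0],"turn": [0,0,0],"fingers": 0},{"xyz": [0.007,-0.387,0],"turn": [0,0,0],"fingers": 0},{"xyz": [0.007,-0.387,0],"turn": [0,0,0],"fingers": 0},{"xyz": [0.007,-0.387,0],"turn": [0,0,0],"fingers": 0},{"xyz": [0.007,-0.387,0],"turn": [0,0,0],"fingers": 0},{"xyz": [0.007,-0.387,0],"turn": [0,0,0],"fingers": 0},{"xyz": [0.007,-0.387,0],"turn": [0,0,0],"fingers": 0},{"xyz": [0.007,-0.387,0],"turn": [0,0,0],"fingers": 0}]'

```text
time_s: 2.55
tcp_pos: [0.4306, 0.1091, 0.2687]
orientation: [[1.0, -0.012, -0.0], [-0.012, -1.0, -0.0], [-0.0, 0.0, -1.0]]
ft_force: [-0.4, 0.4, 0.3]
width: 0.998
gripper_force: 0.0
```

```bash
sed -i 's/(s>90)&(v>60)/(s>70)\&(v>35)/' fit.py; python3 - <<'E'
from fit import *
im=cv2.imread('pics/w1.png')[:,:,::-1];st=np.load('pics/w1.npy',allow_pickle=True).item()
p,c,b,w=fitbar('wrist',im,st,(310,130,342,199),.0465,[.425,-.285,0]);print('bar',p,c,np.argwhere(w).min(0)+[130,310],np.argwhere(w).max(0)+[130,310])
im,st=snap('w2');print(st['tcp_pos'],st['orientation'].round(3),st['time_s'])
uv=proj('wrist',[[.44,.109,.046]],st)[0].astype(int);print(uv)
u0,v0=max(uv[0]-75,0),max(uv[1]-75,0)
cv2.imwrite('pics/c2.png',cv2.resize(im[v0:v0+130,u0:u0+150,::-1],None,fx=4,fy=4));print(u0,v0)
E
```

```text
bar [ 0.42480301 -0.28433312 -0.01071389] 0.2010601559973467 [141 320] [193 332]
[0.43064752 0.10914539 0.26866027] [[ 1.    -0.012 -0.   ]
 [-0.012 -1.    -0.   ]
 [-0.     0.    -1.   ]] 2.55
[318 158]
243 83
```

View pics/c2.png

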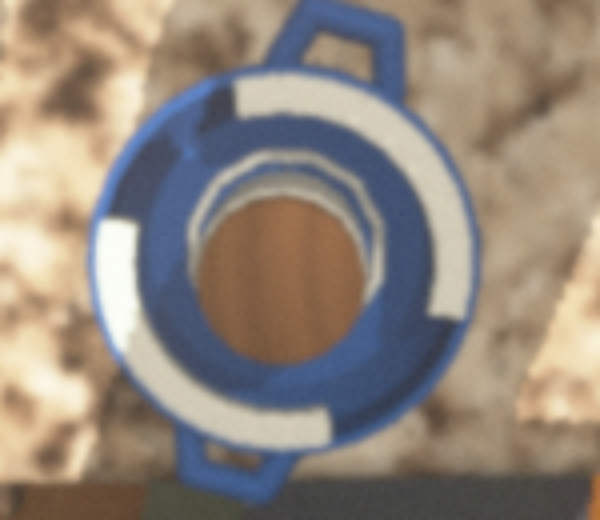

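The bowl crop shows the rim centred near (285,262). The cream arc ends are at (235,85), (450,318), (330,430) and (120,222), with ears at top and bottom. The caddy stands upright in its ring with its lid at (281,281). I'll fit the ledge in world coordinates.

```bash
cat > bowl.py <<'E'
from fit import *
im=cv2.imread('pics/w2.png')[:,:,::-1];st=np.load('pics/w2.npy',allow_pickle=True).item()
a=np.arange(-.07,.07,.0005);Y,X=np.meshgrid(a,a)
c0=np.array([.441,.109]);z=.046
uv=proj('wrist',np.c_[X.ravel()+c0[0],Y.ravel()+c0[1],0*X.ravel()+z],st).astype(np.float32).reshape(*X.shape,2)
I=cv2.remap(np.ascontiguousarray(im),uv[...,0],uv[...,1],cv2.INTER_LINEAR)
hsv=cv2.cvtColor(I,cv2.COLOR_RGB2HSV).astype(int)
cr=((hsv[...,1]<75)&(hsv[...,2]>110)).astype(float)
def cost(p,full=False):
    x,y,yaw,ro=p;x-=c0[0];y-=c0[1]
    r=np.hypot(X-x,Y-y);th=np.degrees(np.arctan2(Y-y,X-x)-yaw)
    d=abs((th-60+90)%180-90)  # angle from notch middle
    s=lambda q:1/(1+np.exp(-q/.0006))
    t=s(r-.0435)*s(ro-r)*s(np.radians(d-30)*.05)
    w=(r>.038)&(r<.056)
    return ((t-cr)**2)[w].mean()
best=min((minimize(cost,[c0[0]+.002,c0[1],yw,.053],method='Nelder-Mead',options=dict(initial_simplex=np.array([c0[0],c0[1],yw,.053])+np.diag([.006,.006,.15,.002]).tolist().__add__([[0]*4]),xatol=1e-6,fatol=1e-8)) for yw in(-.4,-.25,-.1)),key=lambda r:r.fun)
print(best.x,best.fun,np.degrees(best.x[2]))
# lid centre
h=cv2.cvtColor(np.ascontiguousarray(im),cv2.COLOR_RGB2HSV);m=((h[...,0]<18)&(h[...,1]>90))[120:185,285:345].astype(np.uint8)
q=np.argwhere(m);(cc,r)=cv2.minEnclosingCircle(q[:,::-1].astype(np.float32));cc=np.array(cc)+[285,120];print('lid',cc,r,onplane('wrist',[cc],.069,st))
E
python3 bowl.py
```

```text
[ 0.45012705  0.114515   -0.28024609  0.05619794] 0.07261379450019356 -16.056918160962244
lid [312.81875038 152.36875153] 20.403072357177734 [[0.45123171 0.11516842 0.069     ]]
```

arm_command --commands '[{"xyz": [0,0.3935,0],"turn": [0,0,0],"fingers": 0},{"xyz": [0,0.3935,0],"turn": [0,0,0],"fingers": 0},{"xyz": [0,0.3935,0],"turn": [0,0,0],"fingers": 0},{"xyz": [0,0.3935,0],"turn": [0,0,0],"fingers": 0},{"xyz": [0,0.3935,0],"turn": [0,0,0],"fingers": 0},{"xyz": [0,0.3935,0],"turn": [0,0,0],"fingers": 0},{"xyz": [0,0.3935,0.03],"turn": [0,0,0],"fingers": 0},{"xyz": [0,0.3935,0.06],"turn": [0,0,0],"fingers": 0},{"xyz": [0,0.3935,0.09],"turn": [0,0,0],"fingers": 0},{"xyz": [0,0.3935,0.14],"turn": [0,0,0],"fingers": 0},{"xyz": [0,0.3935,0.15],"turn": [0,0,0],"fingers": 0},{"xyz": [0,0.3935,0.15],"turn": [0,0,0],"fingers": 0}]'

```text
time_s: 3.8
tcp_pos: [0.4253, -0.2823, 0.1173]
orientation: [[1.0, -0.011, -0.003], [-0.011, -1.0, 0.003], [-0.003, -0.003, -1.0]]
ft_force: [0.2, -0.4, 0.6]
width: 1.006
gripper_force: 0.0
```

```bash
python3 - <<'E'
from fit import *
im,st=snap('w3');print(st['tcp_pos'],st['orientation'].round(3),st['time_s'])
print(proj('wrist',place(BAR[[1,3,5,7]],.4255,-.2845,0,.0465),st).round())
cv2.imwrite('pics/w3c.png',cv2.resize(im[150:400,170:470,::-1],None,fx=2,fy=2))
E
```

```text
[ 0.42529753 -0.28228208  0.11734556] [[ 1.    -0.011 -0.003]
 [-0.011 -1.     0.003]
 [-0.003 -0.003 -1.   ]] 3.8
[[334. 278.]
 [312. 278.]
 [334. 192.]
 [310. 192.]]
```

View pics/w3c.png

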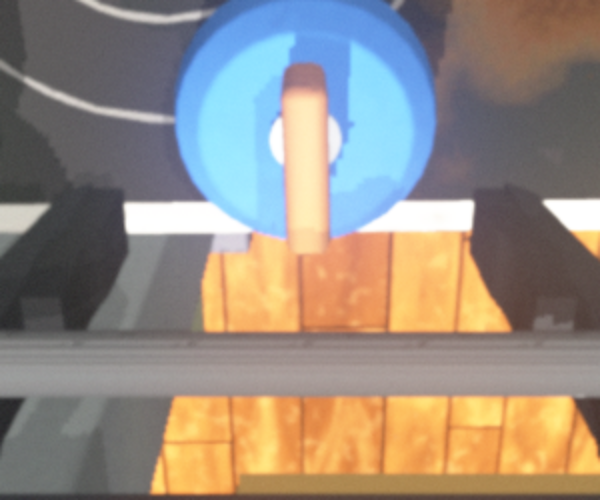

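The bar top is seen at full-image rows 192 to 276 and columns 313 to 334, which matches the prediction. I'll descend and grip.

arm_command --commands '[{"xyz": [0,0.001,0.04],"turn": [0,0,0],"fingers": 0},{"xyz": [0,0.001,0.057],"turn": [0,0,0],"fingers": 0},{"xyz": [0,0.001,0.057],"turn": [0,0,0],"fingers": 0},{"xyz": [0,0.001,0.057],"turn": [0,0,0],"fingers": 255},{"xyz": [0,0.001,0.057],"turn": [0,0,0],"fingers": 255},{"xyz": [0,0.001,0.057],"turn": [0,0,0],"fingers": 255},{"xyz": [0,0.001,0.057],"turn": [0,0,0],"fingers": 255},{"xyz": [0,0.001,0.057],"turn": [0,0,0],"fingers": 255},{"xyz": [0,0.001,0.057],"turn": [0,0,0],"fingers": 255},{"xyz": [0,0.001,0.057],"turn": [0,0,0],"fingers": 255},{"xyz": [0,0.001,0.057],"turn": [0,0,0],"fingers": 255}]' --force 50

```text
time_s: 4.95
tcp_pos: [0.4267, -0.2837, 0.0616]
orientation: [[1.0, -0.009, -0.0], [-0.009, -1.0, 0.0], [-0.0, -0.0, -1.0]]
ft_force: [-0.2, -0.6, 0.6]
width: 0.304
gripper_force: 0.0
```

Still closing; wait, then lift.

arm_command --commands '[{"xyz": [0,0,0],"turn": [0,0,0],"fingers": 255},{"xyz": [0,0,0],"turn": [0,0,0],"fingers": 255},{"xyz": [0,0,0],"turn": [0,0,0],"fingers": 255},{"xyz": [0,0,0],"turn": [0,0,0],"fingers": 255},{"xyz": [0,0,0],"turn": [0,0,0],"fingers": 255},{"xyz": [0,0,0],"turn": [0,0,0],"fingers": 255}]'

```text
time_s: 5.55
tcp_pos: [0.4267, -0.2838, 0.0616]
orientation: [[1.0, -0.009, -0.0], [-0.009, -1.0, 0.0], [-0.0, -0.0, -1.0]]
ft_force: [-0.9, 0.1, -1.0]
width: 0.156
gripper_force: 49.8
```

arm_command --commands '[{"xyz": [0,0,-0.03],"turn": [0,0,0],"fingers": 255},{"xyz": [0,0,-0.07],"turn": [0,0,0],"fingers": 255},{"xyz": [0,0,-0.11],"turn": [0,0,0],"fingers": 255},{"xyz": [0.002,-0.04,-0.12],"turn": [0,0,-0.08],"fingers": 255},{"xyz": [0.004,-0.08,-0.12],"turn": [0,0,-0.16],"fingers": 255},{"xyz": [0.006,-0.13,-0.12],"turn": [0,0,-0.27],"fingers": 255},{"xyz": [0.009,-0.18,-0.12],"turn": [0,0,-0.38],"fingers": 255},{"xyz": [0.012,-0.23,-0.12],"turn": [0,0,-0.49],"fingers": 255},{"xyz": [0.015,-0.28,-0.12],"turn": [0,0,-0.6],"fingers": 255},{"xyz": [0.018,-0.33,-0.12],"turn": [0,0,-0.7],"fingers": 255},{"xyz": [0.0207,-0.37,-0.12],"turn": [0,0,-0.777],"fingers": 255},{"xyz": [0.0207,-0.3993,-0.12],"turn": [0,0,-0.777],"fingers": 255}]'

```text
time_s: 6.75
tcp_pos: [0.4504, 0.118, 0.1814]
orientation: [[0.717, 0.697, -0.001], [0.697, -0.717, 0.001], [-0.0, -0.001, -1.0]]
ft_force: [0.0, 0.1, -3.9]
width: 0.155
gripper_force: 49.8
```

arm_command --commands '[{"xyz": [0,0,0],"turn": [0,0,0],"fingers": 255},{"xyz": [0,0,0],"turn": [0,0,0],"fingers": 255},{"xyz": [0,0,0],"turn": [0,0,0],"fingers": 255}]'

```text
time_s: 7.05
tcp_pos: [0.4509, 0.1145, 0.1814]
orientation: [[0.72, 0.694, -0.001], [0.694, -0.72, -0.0], [-0.001, -0.0, -1.0]]
ft_force: [-0.6, -1.0, -2.8]
width: 0.155
gripper_force: 49.8
```

```bash
python3 - <<'E'
from fit import *
im,st=snap('w4');print(st['tcp_pos'],st['orientation'].round(3),st['time_s'],st['ft_force'])
i2,s2=snap('s4','scene');j=cv2.resize(i2[150:260,240:420,::-1],None,fx=3,fy=3)
o=np.vstack([cv2.resize(im[:,:,::-1],(426,266)),j[:330,:426]]);cv2.imwrite('pics/v4.png',o)
E
```

```text
[0.45092162 0.11450542 0.18143014] [[ 0.72   0.694 -0.001]
 [ 0.694 -0.72  -0.   ]
 [-0.001 -0.    -1.   ]] 7.05 [-0.64329043 -1.04394039 -2.75318456]
```

View pics/v4.png

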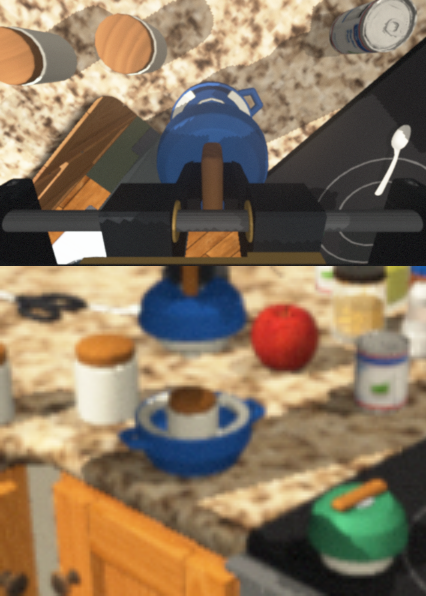

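The upper half hangs about 120 mm above the bowl with its bar in line with the notch, and the caddy and green half are undisturbed. I'll lower it.

arm_command --commands '[{"xyz": [0.0006,-0.0006,0.025],"turn": [0,0,0],"fingers": 255},{"xyz": [0.0006,-0.0006,0.045],"turn": [0,0,0],"fingers": 255},{"xyz": [0.0006,-0.0006,0.052],"turn": [0,0,0],"fingers": 255},{"xyz": [0.0006,-0.0006,0.059],"turn": [0,0,0],"fingers": 255},{"xyz": [0.0006,-0.0006,0.065],"turn": [0,0,0],"fingers": 255},{"xyz": [0.0006,-0.0006,0.07],"turn": [0,0,0],"fingers": 255},{"xyz": [0.0006,-0.0006,0.074],"turn": [0,0,0],"fingers": 255},{"xyz": [0.0006,-0.0006,0.074],"turn": [0,0,0],"fingers": 255}]'

```text
time_s: 7.95
tcp_pos: [0.451, 0.1162, 0.1074]
orientation: [[0.719, 0.695, -0.001], [0.695, -0.719, 0.0], [-0.0, -0.0, -1.0]]
ft_force: [-0.5, 0.6, -3.3]
width: 0.154
gripper_force: 49.8
```

arm_command --commands '[{"xyz": [-0.0006,0.0006,0.003],"turn": [0,0,0],"fingers": 255},{"xyz": [-0.0006,0.0006,0.006],"turn": [0,0,0],"fingers": 255},{"xyz": [-0.0006,0.0006,0.009],"turn": [0,0,0],"fingers": 255},{"xyz": [-0.0006,0.0006,0.012],"turn": [0,0,0],"fingers": 255},{"xyz": [-0.0006,0.0006,0.012],"turn": [0,0,0],"fingers": 255}]'

```text
time_s: 8.45
tcp_pos: [0.4508, 0.1153, 0.0952]
orientation: [[0.719, 0.695, -0.001], [0.695, -0.719, 0.0], [-0.001, -0.001, -1.0]]
ft_force: [-0.6, -0.2, -2.8]
width: 0.152
gripper_force: 49.8
```

arm_command --commands '[{"xyz": [0,0,0.003],"turn": [0,0,0],"fingers": 255},{"xyz": [0,0,0.006],"turn": [0,0,0],"fingers": 255},{"xyz": [0,0,0.008],"turn": [0,0,0],"fingers": 255},{"xyz": [0,0,0.009],"turn": [0,0,0],"fingers": 255},{"xyz": [0,0,0.009],"turn": [0,0,0],"fingers": 255}]'

```text
time_s: 8.95
tcp_pos: [0.451, 0.1153, 0.0865]
orientation: [[0.719, 0.695, -0.0], [0.695, -0.719, 0.0], [-0.0, -0.0, -1.0]]
ft_force: [0.0, 0.2, -2.3]
width: 0.15
gripper_force: 49.8
```

arm_command --commands '[{"xyz": [0,0,0.001],"turn": [0,0,0],"fingers": 255},{"xyz": [0,0,0.002],"turn": [0,0,0],"fingers": 255},{"xyz": [0,0,0.002],"turn": [0,0,0],"fingers": 255}]'

```text
time_s: 9.25
tcp_pos: [0.4514, 0.1152, 0.0856]
orientation: [[0.719, 0.695, 0.0], [0.695, -0.719, -0.0], [0.0, 0.0, -1.0]]
ft_force: [-4.0, -1.5, 5.7]
width: 0.155
gripper_force: 49.8
```

Contact is at exactly the seated height (TCP 0.0856). I'll turn it clockwise 60°.

arm_command --commands '[{"xyz": [0,0,-0.0005],"turn": [0,0,0.1],"fingers": 255},{"xyz": [0,0,-0.0005],"turn": [0,0,0.2],"fingers": 255},{"xyz": [0,0,-0.0005],"turn": [0,0,0.3],"fingers": 255},{"xyz": [0,0,-0.0005],"turn": [0,0,0.4],"fingers": 255},{"xyz": [0,0,-0.0005],"turn": [0,0,0.5],"fingers": 255},{"xyz": [0,0,-0.0005],"turn": [0,0,0.5],"fingers": 255}]'

```text
time_s: 9.85
tcp_pos: [0.4515, 0.1153, 0.0856]
orientation: [[0.965, 0.264, 0.001], [0.264, -0.965, 0.0], [0.001, 0.0, -1.0]]
ft_force: [-0.5, 0.0, 0.2]
width: 0.159
gripper_force: 49.9
```

arm_command --commands '[{"xyz": [0,0,0],"turn": [0,0,0.1],"fingers": 255},{"xyz": [0,0,0],"turn": [0,0,0.2],"fingers": 255},{"xyz": [0,0,0],"turn": [0,0,0.3],"fingers": 255},{"xyz": [0,0,0],"turn": [0,0,0.4],"fingers": 255},{"xyz": [0,0,0],"turn": [0,0,0.5],"fingers": 255},{"xyz": [0,0,0],"turn": [0,0,0.547],"fingers": 255},{"xyz": [0,0,0],"turn": [0,0,0.547],"fingers": 255},{"xyz": [0,0,0],"turn": [0,0,0.547],"fingers": 255}]'

```text
time_s: 10.65
tcp_pos: [0.4515, 0.1153, 0.0856]
orientation: [[0.962, -0.273, 0.001], [-0.273, -0.962, 0.0], [0.001, -0.0, -1.0]]
ft_force: [-0.6, 0.2, 2.9]
width: 0.153
gripper_force: 49.9
```

```bash
python3 - <<'E'
from fit import *
im,st=snap('w5');print(st['tcp_pos'],st['orientation'].round(3),st['time_s'],st['ft_force'],st['wrist_torque'])
i2,s2=snap('s5','scene');j=cv2.resize(i2[150:260,240:420,::-1],None,fx=3,fy=3)
cv2.imwrite('pics/v5.png',np.vstack([cv2.resize(im[:,:,::-1],(426,266)),j[:330,:426]]))
E
```

```text
[0.45152234 0.11531463 0.08560255] [[ 0.962 -0.273  0.001]
 [-0.273 -0.962  0.   ]
 [ 0.001 -0.    -1.   ]] 10.65 [-0.59248661  0.18836895  2.8710266 ] [ 0.10515232  0.14020575 -0.05028812]
```

View pics/v5.png

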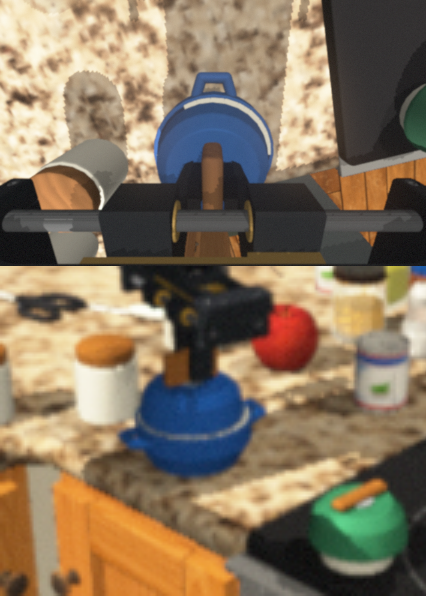

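The bar is now in line with the ear at (212,85), yaw is -15.9°, the flange sits on the rim all round, and there is no torque from the stop. I'll release and retreat upward.

arm_command --commands '[{"xyz": [0,0,0],"turn": [0,0,0],"fingers": 120},{"xyz": [0,0,0],"turn": [0,0,0],"fingers": 120},{"xyz": [0,0,0],"turn": [0,0,0],"fingers": 120},{"xyz": [0,0,0],"turn": [0,0,0],"fingers": 120},{"xyz": [0,0,0],"turn": [0,0,0],"fingers": 120},{"xyz": [0,0,0],"turn": [0,0,0],"fingers": 120},{"xyz": [0,0,-0.01],"turn": [0,0,0],"fingers": 120},{"xyz": [0,0,-0.03],"turn": [0,0,0],"fingers": 120},{"xyz": [0,0,-0.06],"turn": [0,0,0],"fingers": 120},{"xyz": [0,0,-0.1],"turn": [0,0,0],"fingers": 120},{"xyz": [0,0,-0.14],"turn": [0,0,0],"fingers": 120},{"xyz": [0,0,-0.18],"turn": [0,0,0],"fingers": 120}]'

```text
time_s: 11.95
tcp_pos: [0.4508, 0.1153, 0.2676]
orientation: [[0.961, -0.276, 0.001], [-0.276, -0.961, -0.0], [0.001, -0.0, -1.0]]
ft_force: [0.4, 0.3, -0.1]
width: 0.528
gripper_force: 0.0
```

arm_command --commands '[{"xyz": [0,0,0],"turn": [0,0,0],"fingers": 120},{"xyz": [0,0,0],"turn": [0,0,0],"fingers": 120},{"xyz": [0,0,0],"turn": [0,0,0],"fingers": 120}]'

```text
time_s: 12.25
tcp_pos: [0.4503, 0.1153, 0.2642]
orientation: [[0.961, -0.276, -0.002], [-0.276, -0.961, -0.0], [-0.002, 0.001, -1.0]]
ft_force: [-0.4, 0.9, -0.8]
width: 0.529
gripper_force: 0.0
```

```bash
python3 - <<'E'
from fit import *
im,st=snap('w6');print(st['tcp_pos'],st['time_s'],st['ft_force'],st['width'])
uv=proj('wrist',place(BAR[[1,3,5,7]],.4505,.1149,np.radians(-16),.0705),st);print(uv.round())
i2,s2=snap('s6','scene')
o=np.vstack([cv2.resize(im[60:260,200:440,::-1],(426,355)),cv2.resize(i2[150:260,240:380,::-1],(300,236),interpolation=1)[:, :] if 0 else cv2.copyMakeBorder(cv2.resize(i2[150:260,240:380,::-1],(300,236)),0,0,0,126,0)])
cv2.imwrite('pics/v6.png',o)
E
```

```text
[0.45033872 0.11528024 0.26421643] 12.25 [-0.3600494   0.93321377 -0.8193294 ] 0.5293399770808696
[[326. 209.]
 [312. 209.]
 [327. 153.]
 [312. 153.]]
```

View pics/v6.png

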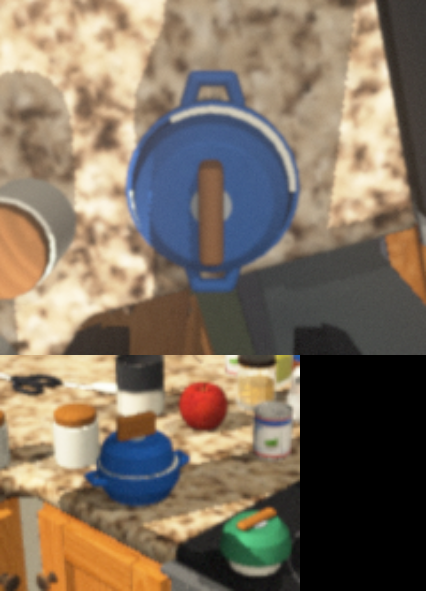

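The last picture shows the ears at (216,85) and (213,280), with the bar between them in the same line. The upper half sits flat on the rim, the green half is where it was, and the gripper is clear.

```bash
python3 -c "
from cell import bot
print(bot.hand_in())"
```

```text
the job is handed in; nothing more can be done
None
```

The blue upper half is seated over the caddy and turned 60° clockwise, so its bar points along the ears. I let go, the green half was left alone, and the job was handed in at about 12 s of the 38 s allowed; the caddy is out of sight inside, but I felt no contact with it on the way down.

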